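# Set out the cleaned filler-head parts for reassembly

## Robot

A 7-joint arm with a two-finger parallel gripper is mounted at the origin on the work surface. World frame = base frame: x ahead of the robot, y to its left, z up, the work surface at z = 0. Lengths are in m, angles in rad, forces in N, time in s.
With the tool pointing down it reaches from about 0.4 to 0.85 m from the base axis. Payload 4.5 kg.
Tool frame: the origin (TCP) lies at the very end of the fingers, on their centre line; the grasp point (between the pads) lies 19 mm behind it; z points along the fingers, y is the line along which they close (so a half turn about z gives the same grasp; the last joint's range is limited). The gripper opens to 88 mm and grips with 3 to 60 N. Pads are 18 mm wide; open, the fingers measure 123 mm over their backs; the gripper's body (75 mm by 187 mm) begins 45 mm behind the grasp point.
Start: joints at [1.345, 0.689, -0.195, 1.565, 0.157, 0.902, -0.215], TCP at [0.161, -0.604, 0.239] pointing down, gripper open.
Joint ranges: [-3.01, 3.01], [-0.46, 2.08], [-1.47, 1.51], [0.13, 2.56], [-1, 4.14], [0.04, 2.09], [-2.66, 2.66]. Speed limits (rad/s): [2.57, 2.57, 3.14, 3.14, 3.14, 3.14, 3.14].

## Interface

Orientations are given as a unit quaternion [x, y, z, w].
In Python, from plant import r gives the robot as it stands. The module is installed in compiled form; this text tells all that it offers.
- The arm moves only by the tool step_arm, never from a script. Its argument "increments" is a list of rows, each a list of 2 entries, a list of its own where there are three numbers: the shift along the world's x, y, z in cm, then the turn, a rotation vector about the world's x, y, z in degrees. A call has exactly 10 rows; each row shifts and turns the commanded pose from where the row before left it; what a row does not reach is not made up. A row lasts 1/10 s, in which the tool goes at most 50 mm and 8.59 degrees, less where a joint would pass 70% of its speed; a pose out of reach is approached as far as the arm can. A call is refused whole if a number of a shift passes 5 or a number of a turn 8.59, either way. A call with a gripper value outside its range is refused whole. "fingers" is the opening, from 0 (shut) to 1 (fully open), set as the call begins (left out, the last holds). The fingers move at their own pace and stop on an object; "grip_force" is the grip in N (left out, the last holds). Time passes only in rows, so rows that do not move let the fingers close, or fill a call up. It gives the time, the measured TCP pose, the force, the opening and the grip force at its end, in the units of the state.
- r.get_state(): the state, without advancing time (a new reading comes with each control period).
- r.snapshot(name): name is "scene" or "top"; returns (picture, depth): 420x560x3 uint8, red, green, blue; 420x560 float32, m along the optical axis (not along the pixel's ray), 0 where there is no reading.
- r.calibration(name): a dict with "fov_y" (degrees; the focal length in pixels is half the picture's height over the tangent of half this angle, whatever the lens; pixels are square), "cx", "cy" (the principal point, pixels), "R" (3x3) and "t" (3): a world point X has camera coordinates R X + t. Camera axes: x right, y down, z forward; pixel columns grow to the right and rows downward; lengths in m; the calibration is good to about 2 mm. A picture is of the moment at which its call begins. calibration takes no time and is no camera call.
- r.finish_job(): hands the job in; it is judged then, once.
The state is a dict: "clock": time; "q": joint angles; "qd": joint speeds; "joint_torque": joint torques, N m; "tool_pos": TCP position; "eef_rot": TCP orientation; "contact_force": force on the tool from outside, world axes, zero at the start; "moment": the same for the moment, N m; "opening": opening from 0.0 (shut) to 1.0 (fully open); "finger_force": force on a finger pad.
Only numpy, scipy, OpenCV 4.12 (cv2) and the standard library are available. Lean on these libraries where they do the work, as an engineer would, in place of code of your own. Each camera call takes 0.05 s, during which the arm holds its last target. There are 200 camera calls.

## Task

Set out the cleaned filler parts on the grey mat, all standing upright: the red-banded roller in the middle of the blue rest with the brass collar centred on top of it, the white nozzle, tip up, in the middle of the yellow rest, and the black knob (flange down) halfway between the two rests. The green cap goes behind the knob, on the side away from the robot, square to the row and 10 cm from the knob, centre to centre. Leave the amber jar and the green bottle where they stand, and let everything come to rest, released.

Things in the scene. Friction and masses are not known exactly. Their poses are not given: they have to be found in the camera images.
- roller_center (a point): (Sizes in mm) Sealing roller, a plain upright steel cylinder with a red band round its middle and bare steel ends: diameter 44, height 55, about 0.22 kg. The point is its centre, 27.5 above its foot; z along its axis, up at the start.
- collar_mid (a point): (Sizes in mm) Brass collar, a flat ring lying on the bench: outer diameter 48, hole 22, height 22. The point is its centre, 11 above its underside; z along its axis. The two flat faces are alike. It only rests on the roller, it does not fit over it.
- nozzle_center (a point): (Sizes in mm) White plastic filler nozzle standing on its flange: flange diameter 52 and 8 thick, above it (from 10 to 46 over the foot) a straight round body of diameter 32, then a narrow tip of diameter 14 up to 68 in all. The point is on its axis, half-way up (34 above the foot); z up to the tip.
- knob_center (a point): (Sizes in mm) Black six-lobed hand knob on a bare aluminium flange: flange diameter 54 and 12 thick, on it the black grip, diameter 40, up to 38 over the foot. The point is on the axis, half-way up (19 above the foot); z up. It can be grasped at the black grip at any yaw.
- cap_center (a point): (Sizes in mm) Green plastic reel cap with a grey disc on top, a short upright cylinder: diameter 50, height 28. The point is its centre, 14 above its foot; z up.
- mat: (Sizes in mm) Grey rubber layout mat, fixed, 3 thick, 330 (its y) by 190 (its x). Its origin is on the bench (underside of the mat) midway between the two rests, 55 from the edge near the robot and 135 from the far edge; its y axis runs along the row of the rests, its x axis away from the robot, square to the row. The mat may be turned up to 0.2 rad.
- blue_rest: (Sizes in mm) Blue round rest, a fixed disc of diameter 72 and 4 thick lying on the mat, its upper face 7 above the bench. Origin: centre of its underside. The two rests are 240 apart and may be either way round.
- yellow_rest: (Sizes in mm) Yellow round rest, a fixed disc of diameter 72 and 4 thick lying on the mat, its upper face 7 above the bench. Origin: centre of its underside.
- jar_center (a point): (Sizes in mm) Bystander: small amber glass jar with a black lid, diameter 46, height 62, loose, standing among the parts. The point is half-way up. Not to be moved.
- bottle_center (a point): (Sizes in mm) Bystander: green glass bottle with a white cap, diameter 54, height 120, loose, standing behind the mat. The point is half-way up. Not to be moved.
Mind the look-alikes: they are no part of the job. Of the things that look like the part that bears collar_mid, the smaller one is meant.

How it is judged:
By the outcome, as a careful person would: the job done as asked, in the order asked, and still so for the second after the job is handed in, with the robot touching nothing.
It also fails if it takes over 134 s, if anything falls off the work surface, if the arm or the gripper's body presses on something with over 40 N, if the wrist force passes 120 N, or if a joint passes its speed limit or range.

## Working session

There is one attempt and no reset: what is moved stays moved. The work goes in short steps, Python scripts to look and compute and a tool call to move; the robot and the scene stay as the last step left them, time stands still between calls to the robot, and variables do not carry over. Pictures are saved under pics/ and viewed, at most 14 in all, crops included, and the job is handed in when it is done.

Besides the shell and the picture viewer there is one more tool, called after "Call:" as name(argument=value, ...) on one line, values as JSON. step_arm: Moves the arm, as the interface text tells. Its arguments: {"type":"object","properties":{"increments":{"type":"array","items":{"type":"array"}},"fingers":{"type":"number"},"grip_force":{"type":"number"}},"required":["increments"]}

```bash
mkdir -p pics; cat > h.py <<'E'
import numpy as np, cv2
from plant import r
def snap(n,f):
    p,d=r.snapshot(n); cv2.imwrite(f'pics/{f}.png',p[:,:,::-1]); np.savez(f'pics/{f}.npz',p=p,d=d); return p,d
def cal(n):
    c=r.calibration(n); f=210/np.tan(np.radians(c['fov_y']/2)); return f,c['cx'],c['cy'],np.array(c['R']),np.array(c['t'])
def ray(n,u,v,z):
    f,cx,cy,R,t=cal(n); d=R.T@np.array([(u-cx)/f,(v-cy)/f,1]); o=-R.T@t
    return o+d*(z-o[2])/d[2]
def pts(n,d):
    f,cx,cy,R,t=cal(n); v,u=np.mgrid[:420,:560]
    P=np.stack([(u-cx)/f*d,(v-cy)/f*d,d],-1)-t
    return P@R
E
python3 - <<'E'
from h import *
for n in('scene','top'):
    p,d=snap(n,n+'0'); print(r.calibration(n))
s=r.get_state();print(s)
a=cv2.imread('pics/scene0.png');b=cv2.imread('pics/top0.png')
cv2.imwrite('pics/t0b.png',cv2.resize(b,(800,600),interpolation=cv2.INTER_CUBIC))
E
```

```text
{'fov_y': 56.89173003108359, 'cx': 278.3226601958666, 'cy': 208.6918167089787, 'R': array([[-0.29633173,  0.95505482,  0.00760227],
       [ 0.69957954,  0.22246876, -0.67904058],
       [-0.65021225, -0.19590287, -0.73406137]]), 't': array([ 0.18925769, -0.32373581,  1.52631521])}
{'fov_y': 46.66102033895727, 'cx': 271.51902730248486, 'cy': 206.80915064081822, 'R': array([[-0.008771  , -0.99982363, -0.01660666],
       [-0.99349474,  0.01059873, -0.11338374],
       [ 0.11353975,  0.01550414, -0.99341248]]), 't': array([-0.02682733,  0.56624643,  1.12476956])}
{'clock': 0.1, 'q': array([ 1.34478594,  0.68987877, -0.19449599,  1.5662329 ,  0.15730613,
        0.90253735, -0.21507437]), 'qd': array([-0.00105184, -0.00041104,  0.00050354, -0.0017141 , -0.00133235,
       -0.00151344, -0.00024711]), 'joint_torque': array([-3.44698696e-03, -5.28506041e+01, -1.27145983e+00, -1.53839743e+01,
       -5.25128294e-02,  2.02697491e-03,  4.59104865e-05]), 'tool_pos': array([ 0.16035396, -0.6034842 ,  0.23800486]), 'eef_rot': array([ 9.91568246e-01,  1.29582866e-01, -1.81374945e-04, -8.13292513e-04]), 'contact_force': array([ 0.15159135,  0.94166208, -0.01651912]), 'moment': array([-0.00025465, -0.03506398,  0.02936724]), 'finger_force': 0.0, 'opening': 1.0028321928911774}
```

View pics/t0b.png

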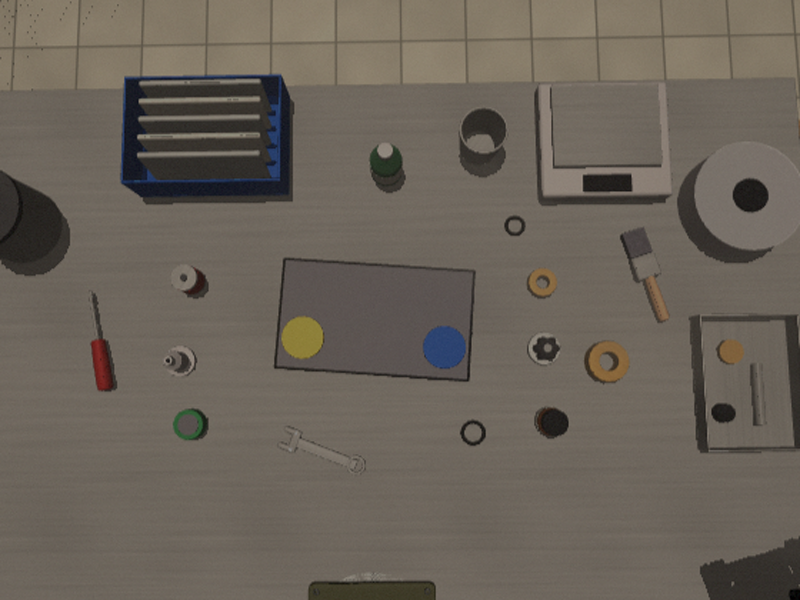

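View pics/scene0.png

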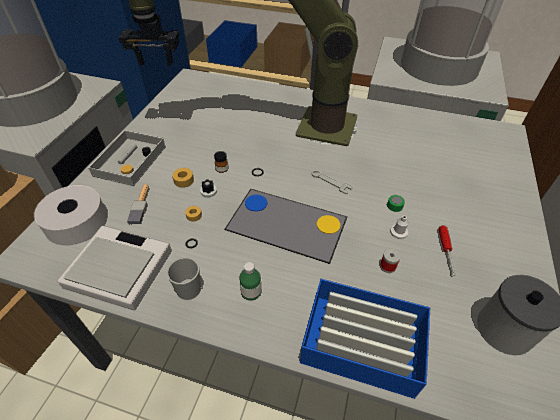

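The top view (800x600 scale) shows: roller (187,280), nozzle (180,360), cap (189,424), small collar (542,283), knob (545,348), jar (552,421), big ring look-alike (608,361), yellow rest (302,337), blue rest (444,347) and bottle (386,160). Next I'll measure these with depth.

```bash
cat > meas.py <<'E'
from h import *
def circ(P,d,uv,zlo,zhi,rad=.045,name=''):
    u,v=uv; c=P[int(v),int(u)]
    g=ray('top',u,v,(zlo+zhi)/2)[:2]
    m=(d>0)&(np.hypot(P[...,0]-g[0],P[...,1]-g[1])<rad)&(P[...,2]>zlo)&(P[...,2]<zhi)
    q=P[m]; 
    if len(q)<5: print(name,'few',len(q)); return
    (x,y),rr=cv2.minEnclosingCircle((q[:,:2]*1000).astype(np.float32))
    print(name,'c',np.round([x,y],1),'diam',round(2*rr,1),'n',len(q),'z',np.round(np.median(q[:,2])*1000,1),'mean',np.round(q[:,:2].mean(0)*1000,1))
E
python3 - <<'E'
from meas import *
z=np.load('pics/top0.npz');p,d=z['p'],z['d'];P=pts('top',d)
k=.7
for n,u,v,a,b in [('roller',185,276,.045,.065),('nozzle tip',175,360,.055,.08),('nozzle fl',181,360,.004,.013),('cap',189,424,.02,.036),('collar',542,283,.016,.03),('big',608,361,.012,.05),('knob',545,348,.03,.046),('knob fl',545,348,.006,.018),('jar',552,421,.055,.075),('bottle',386,155,.1,.14)]:
    circ(P,d,(u*k,v*k),a,b,name=n)
hsv=cv2.cvtColor(p,cv2.COLOR_RGB2HSV)
print(hsv[int(337*k),int(302*k)],hsv[int(347*k),int(444*k)],'bench z',np.median(P[300:340,250:300,2]),'mat',P[int(300*k),int(380*k),2])
for n,u,v in (('yellow',302,337),('blue',444,347)):
    h=hsv[int(v*k),int(u*k)].astype(int)
    m=((abs(hsv[...,0].astype(int)-h[0])<8)&(hsv[...,1]>130)).astype(np.uint8)
    nn,lab,st,ce=cv2.connectedComponentsWithStats(m); l=lab[int(v*k),int(u*k)]
    print(n,st[l],ce[l],np.round(ray('top',*ce[l],.007)*1000,1))
for u,v in ((285,259),(475,270),(469,380),(275,367)): print('corner',np.round(ray('top',u*k,v*k,.003)*1000,1))
E
```

```text
roller c [598.  303.7] diam 45.1 n 288 z 55.2 mean [597.7 302.3]
nozzle tip c [461.2 319.7] diam 24.6 n 54 z 66.3 mean [462.4 319.2]
nozzle fl c [463.6 318.3] diam 87.9 n 218 z 8.6 mean [461.9 314.3]
cap c [358.1 298.5] diam 51.4 n 371 z 28.7 mean [358.3 297.5]
collar c [ 589.1 -290.7] diam 48.5 n 252 z 22.4 mean [ 588.5 -290.4]
big c [ 454.7 -392.1] diam 68.4 n 592 z 31.3 mean [ 455.1 -390.1]
knob c [ 477.5 -291.2] diam 40.0 n 200 z 38.7 mean [ 477.7 -290.7]
knob fl c [ 476.5 -293.5] diam 87.8 n 189 z 12.3 mean [ 476.7 -286.3]
jar c [ 359.3 -294.6] diam 41.8 n 276 z 62.8 mean [ 359.  -294.1]
bottle c [787.7 -30.5] diam 25.6 n 116 z 119.7 mean [785.5 -30.4]
[ 25 157 140] [110 149 113] bench z 0.0010558451937667233 mat 0.0034339877327677873
yellow [197 222  30  29 674] [211.47774481 235.92136499] [499.6 113.7   7. ]
blue [297 229  29  29 668] [310.70808383 242.76347305] [ 480.8 -125.4    7. ]
corner [634.2 144.5   3. ]
corner [ 611.4 -181.1    3. ]
corner [ 425.  -166.8    3. ]
corner [449.6 159.9   3. ]
```

Call:
step_arm(increments=[[[4,4,0],[0,0,0]],[[4,4,0],[0,0,0]],[[4,4,0],[0,0,0]],[[4,4,0],[0,0,0]],[[4,4,0],[0,0,0]],[[4,4,0],[0,0,0]],[[4,4,0],[0,0,0]],[[4,4,0],[0,0,0]],[[4,4,0],[0,0,0]],[[4,4,0],[0,0,0]]], fingers=1, grip_force=25)

```text
clock: 1.1
tool_pos: [0.5151, -0.2488, 0.2385]
eef_rot: [0.992, 0.13, -0.0, -0.0]
contact_force: [1.2, -0.0, 0.5]
opening: 1.002
finger_force: 0.0
```

Call:
step_arm(increments=[[[0.4,5,0],[0,0,0]],[[0.4,5,0],[0,0,0]],[[0.4,5,0],[0,0,0]],[[0.4,5,0],[0,0,0]],[[0.4,5,0],[0,0,0]],[[0.4,5,0],[0,0,0]],[[0.4,5,0],[0,0,0]],[[0.4,5,0],[0,0,0]],[[0.4,5,0],[0,0,0]],[[0.4,5,0],[0,0,0]]])

```text
clock: 2.1
tool_pos: [0.5536, 0.2498, 0.2384]
eef_rot: [0.992, 0.13, -0.0, 0.0]
contact_force: [0.2, -1.3, -0.1]
opening: 0.999
finger_force: 0.0
```

Call:
step_arm(increments=[[[2.2,2.7,0],[0,0,0]],[[2.2,2.7,0],[0,0,0]],[[0,0,-3],[0,0,0]],[[0,0,-3],[0,0,0]],[[0,0,-3],[0,0,0]],[[0,0,-3],[0,0,0]],[[0,0,-1],[0,0,0]],[[0,0,0],[0,0,0]],[[0,0,0],[0,0,0]],[[0,0,0],[0,0,0]]])

```text
clock: 3.1
tool_pos: [0.5992, 0.3025, 0.1106]
eef_rot: [0.992, 0.129, 0.002, -0.001]
contact_force: [-0.6, 0.2, -0.1]
opening: 0.995
finger_force: 0.0
```

```bash
python3 - <<'E'
from meas import *
s=r.get_state();print(s['tool_pos'],s['eef_rot'])
p,d=snap('top','t1'); p2,d2=snap('scene','s1')
a=cv2.resize(p[150:310,60:260],None,fx=4,fy=4)[:,:,::-1]
cv2.imwrite('pics/t1c.png',cv2.resize(p[150:300,60:260],(800,600))[:,:,::-1])
E
```

```text
[0.59916888 0.30252414 0.11057089] [ 9.91584776e-01  1.29448693e-01  1.52419652e-03 -5.87299083e-04]
```

View pics/t1c.png

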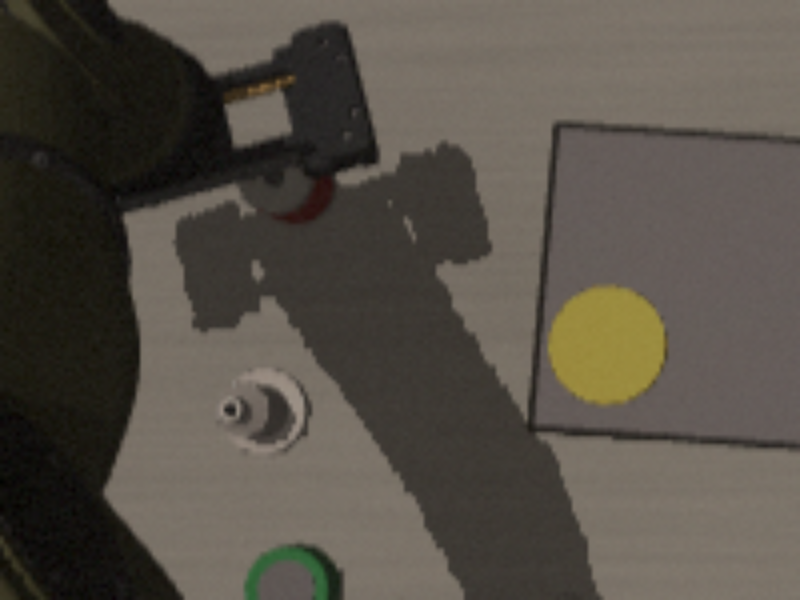

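The gripper sits above the roller with the open fingers either side of it (roller near (290,190) in the crop), and nothing is in the way. I'll go down and grasp.

Call:
step_arm(increments=[[[-0.1,0.1,-2],[0,0,0]],[[0,0,-2],[0,0,0]],[[0,0,-2],[0,0,0]],[[0,0,-2],[0,0,0]],[[0,0,-1],[0,0,0]],[[0,0,-0.8],[0,0,0]],[[0,0,0],[0,0,0]],[[0,0,0],[0,0,0]],[[0,0,0],[0,0,0]],[[0,0,0],[0,0,0]]])

```text
clock: 4.2
tool_pos: [0.5975, 0.3032, 0.0116]
eef_rot: [0.992, 0.13, 0.001, -0.0]
contact_force: [0.3, -0.2, 0.5]
opening: 1.001
finger_force: 0.0
```

Call:
step_arm(increments=[[[0,0,0],[0,0,0]],[[0,0,0],[0,0,0]],[[0,0,0],[0,0,0]],[[0,0,0],[0,0,0]],[[0,0,0],[0,0,0]],[[0,0,0],[0,0,0]],[[0,0,0],[0,0,0]],[[0,0,0],[0,0,0]],[[0,0,0],[0,0,0]],[[0,0,0],[0,0,0]]], fingers=0, grip_force=25)

```text
clock: 5.2
tool_pos: [0.597, 0.3031, 0.0107]
eef_rot: [0.992, 0.13, 0.0, -0.0]
contact_force: [-0.4, 0.4, -0.5]
opening: 0.498
finger_force: 25.0
```

Call:
step_arm(increments=[[[0,0,2],[0,0,0]],[[0,0,4],[0,0,0]],[[0,0,4],[0,0,0]],[[-1.1,-4,0],[0,0,0]],[[-1.1,-4,0],[0,0,0]],[[-1.1,-4,0],[0,0,0]],[[-1.1,-4,0],[0,0,0]],[[-1.1,-4,0],[0,0,0]],[[-1.1,-4,0],[0,0,0]],[[-1.1,-4,0],[0,0,0]]])

```text
clock: 6.2
tool_pos: [0.5192, 0.0212, 0.1106]
eef_rot: [0.992, 0.13, -0.0, 0.0]
contact_force: [0.4, 0.1, -2.1]
opening: 0.493
finger_force: 25.0
```

Call:
step_arm(increments=[[[-1.1,-4,0],[0,0,0]],[[-1.1,-4,0],[0,0,0]],[[-1.1,-3,0],[0,0,0]],[[-0.6,-2,0],[0,0,0]],[[0,0,-3],[0,0,0]],[[0,0,-2],[0,0,0]],[[0,0,0],[0,0,0]],[[0,0,0],[0,0,0]],[[0,0,0],[0,0,0]],[[0,0,0],[0,0,0]]])

```text
clock: 7.2
tool_pos: [0.4817, -0.1071, 0.0617]
eef_rot: [0.992, 0.13, 0.001, 0.0]
contact_force: [-0.6, -0.6, -2.6]
opening: 0.49
finger_force: 25.0
```

Call:
step_arm(increments=[[[-0.1,-0.9,0],[0,0,0]],[[0,-0.9,-1],[0,0,0]],[[0,0,-1],[0,0,0]],[[0,0,-1],[0,0,0]],[[0,0,-0.8],[0,0,0]],[[0,0,0],[0,0,0]],[[0,0,0],[0,0,0]],[[0,0,0],[0,0,0]],[[0,0,0],[0,0,0]],[[0,0,0],[0,0,0]]])

```text
clock: 8.2
tool_pos: [0.4802, -0.1251, 0.0231]
eef_rot: [0.992, 0.13, 0.0, 0.0]
contact_force: [-0.0, 0.7, -2.9]
opening: 0.494
finger_force: 25.0
```

Call:
step_arm(increments=[[[0,0,-0.3],[0,0,0]],[[0,0,-0.2],[0,0,0]],[[0,0,0],[0,0,0]],[[0,0,0],[0,0,0]],[[0,0,0],[0,0,0]],[[0,0,0],[0,0,0]],[[0,0,0],[0,0,0]],[[0,0,0],[0,0,0]],[[0,0,0],[0,0,0]],[[0,0,0],[0,0,0]]])

```text
clock: 9.2
tool_pos: [0.48, -0.1251, 0.0177]
eef_rot: [0.992, 0.13, 0.0, 0.0]
contact_force: [-0.1, 1.1, -3.2]
opening: 0.49
finger_force: 25.0
```

Call:
step_arm(increments=[[[0,0,0],[0,0,0]],[[0,0,0],[0,0,0]],[[0,0,0],[0,0,0]],[[0,0,0],[0,0,0]],[[0,0,0],[0,0,0]],[[0,0,1],[0,0,0]],[[0,0,3],[0,0,0]],[[0,0,5],[0,0,0]],[[0,0,4],[0,0,0]],[[0,0,0],[0,0,0]]], fingers=0.85)

```text
clock: 10.2
tool_pos: [0.4829, -0.1258, 0.1529]
eef_rot: [0.992, 0.129, 0.005, 0.002]
contact_force: [0.0, 0.5, -0.7]
opening: 0.853
finger_force: 0.0
```

Call:
step_arm(increments=[[[2.7,-4.1,0],[0,0,0]],[[2.7,-4.1,0],[0,0,0]],[[2.7,-4.1,0],[0,0,0]],[[2.7,-4.2,0],[0,0,0]],[[0,0,-3],[0,0,0]],[[0,0,-3],[0,0,0]],[[0,0,-3],[0,0,0]],[[0,0,0],[0,0,0]],[[0,0,0],[0,0,0]],[[0,0,0],[0,0,0]]])

```text
clock: 11.2
tool_pos: [0.5891, -0.2904, 0.0594]
eef_rot: [0.992, 0.13, 0.001, 0.001]
contact_force: [-0.1, -0.5, -0.4]
opening: 0.85
finger_force: 0.0
```

```bash
python3 - <<'E'
from meas import *
s=r.get_state();print(s['tool_pos'])
p,d=snap('top','t2'); P=pts('top',d)
k=.7
circ(P,d,(542*k,283*k),.016,.03,name='collar')
f,cx,cy,R,t=cal('top')
q=R@np.array([.481,-.125,.062])+t; u,v=f*q[0]/q[2]+cx,f*q[1]/q[2]+cy; print(u,v)
circ(P,d,(u,v),.052,.072,name='roller')
E
```

```text
[ 0.5890861  -0.29038482  0.05943351]
collar c [ 567.3 -292.1] diam 11.7 n 7 z 22.7 mean [ 566.1 -291.7]
312.0567529308248 241.72612443907616
roller c [ 481.8 -124.5] diam 43.7 n 289 z 62.6 mean [ 481.8 -124.5]
```

Call:
step_arm(increments=[[[0,0,-1.5],[0,0,0]],[[0,0,-1.5],[0,0,0]],[[0,0,-1.2],[0,0,0]],[[0,0,-0.8],[0,0,0]],[[0,0,-0.4],[0,0,0]],[[0,0,0],[0,0,0]],[[0,0,0],[0,0,0]],[[0,0,0],[0,0,0]],[[0,0,0],[0,0,0]],[[0,0,0],[0,0,0]]])

```text
clock: 12.25
tool_pos: [0.5883, -0.2902, 0.0042]
eef_rot: [0.992, 0.129, 0.0, 0.0]
contact_force: [-0.5, 0.6, -0.9]
opening: 0.85
finger_force: 0.0
```

Call:
step_arm(increments=[[[0,0,0],[0,0,0]],[[0,0,0],[0,0,0]],[[0,0,0],[0,0,0]],[[0,0,0],[0,0,0]],[[0,0,0],[0,0,0]],[[0,0,0],[0,0,0]],[[0,0,0],[0,0,0]],[[0,0,0],[0,0,0]],[[0,0,0],[0,0,0]],[[0,0,0],[0,0,0]]], fingers=0, grip_force=25)

```text
clock: 13.25
tool_pos: [0.588, -0.2902, 0.0038]
eef_rot: [0.992, 0.13, 0.0, 0.0]
contact_force: [-0.4, -0.5, -0.4]
opening: 0.541
finger_force: 25.0
```

Call:
step_arm(increments=[[[0,0,2],[0,0,0]],[[0,0,5],[0,0,0]],[[0,0,4],[0,0,0]],[[-2.7,4.1,0],[0,0,0]],[[-2.7,4.1,0],[0,0,0]],[[-2.7,4.1,0],[0,0,0]],[[-2.7,4.2,0],[0,0,0]],[[0,0,0],[0,0,0]],[[0,0,0],[0,0,0]],[[0,0,0],[0,0,0]]])

```text
clock: 14.25
tool_pos: [0.4811, -0.1262, 0.1138]
eef_rot: [0.992, 0.129, 0.001, 0.001]
contact_force: [0.2, -0.7, -1.8]
opening: 0.542
finger_force: 25.0
```

```bash
python3 - <<'E'
from h import *
p,d=snap('top','t3'); q,_=snap('scene','s3')
a=cv2.resize(p[190:290,250:380],(520,400),interpolation=3);b=cv2.resize(q[150:250,210:280],(280,400),interpolation=3)
cv2.imwrite('pics/c3.png',np.hstack([a,b])[:,:,::-1]); print(r.get_state()['tool_pos'])
E
```

```text
[ 0.48099574 -0.12660396  0.11368342]
```

View pics/c3.png

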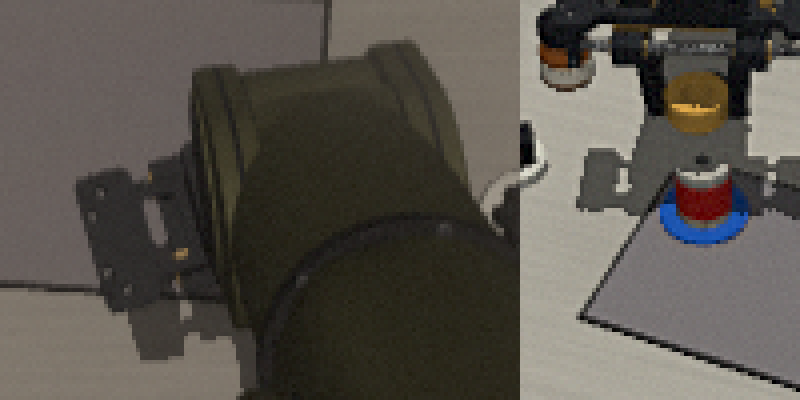

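The scene crop shows the collar (697,102) held level above the roller (703,195) on the blue rest. The top view is blocked by the arm.

Call:
step_arm(increments=[[[-0.1,0.1,-1],[0,0,0]],[[0,0,-1],[0,0,0]],[[0,0,-1],[0,0,0]],[[0,0,-1],[0,0,0]],[[0,0,-0.3],[0,0,0]],[[0,0,0],[0,0,0]],[[0,0,0],[0,0,0]],[[0,0,0],[0,0,0]],[[0,0,0],[0,0,0]],[[0,0,0],[0,0,0]]])

```text
clock: 15.35
tool_pos: [0.4792, -0.1241, 0.0711]
eef_rot: [0.992, 0.129, 0.0, 0.0]
contact_force: [-0.5, -0.2, -1.1]
opening: 0.542
finger_force: 25.0
```

Call:
step_arm(increments=[[[0.1,-0.1,-0.2],[0,0,0]],[[0,0,-0.2],[0,0,0]],[[0,0,-0.1],[0,0,0]],[[0,0,0],[0,0,0]],[[0,0,0],[0,0,0]],[[0,0,0],[0,0,0]],[[0,0,0],[0,0,0]],[[0,0,0],[0,0,0]],[[0,0,0],[0,0,0]],[[0,0,0],[0,0,0]]])

```text
clock: 16.35
tool_pos: [0.48, -0.1251, 0.0657]
eef_rot: [0.992, 0.13, -0.0, 0.0]
contact_force: [0.8, -0.1, -1.5]
opening: 0.539
finger_force: 25.0
```

Call:
step_arm(increments=[[[0,0,0],[0,0,0]],[[0,0,0],[0,0,0]],[[0,0,0],[0,0,0]],[[0,0,0],[0,0,0]],[[0,0,0],[0,0,0]],[[0,0,0.5],[0,0,0]],[[0,0,2],[0,0,0]],[[0,0,4],[0,0,0]],[[0,0,4],[0,0,0]],[[0,0,0],[0,0,0]]], fingers=0.8)

```text
clock: 17.35
tool_pos: [0.4829, -0.1256, 0.1753]
eef_rot: [0.992, 0.129, 0.004, 0.001]
contact_force: [0.5, -0.3, -0.1]
opening: 0.8
finger_force: 0.0
```

Call:
step_arm(increments=[[[-0.2,4.4,0],[0,0,0]],[[-0.2,4.4,0],[0,0,0]],[[-0.2,4.4,0],[0,0,0]],[[-0.2,4.4,0],[0,0,0]],[[-0.2,4.4,0],[0,0,0]],[[-0.2,4.4,0],[0,0,0]],[[-0.2,4.4,0],[0,0,0]],[[-0.2,4.4,0],[0,0,0]],[[-0.2,4.4,0],[0,0,0]],[[0,4.4,0],[0,0,0]]])

```text
clock: 18.35
tool_pos: [0.4611, 0.3164, 0.1703]
eef_rot: [0.992, 0.13, -0.0, 0.0]
contact_force: [1.3, 0.3, 0.2]
opening: 0.799
finger_force: 0.0
```

```bash
python3 - <<'E'
from meas import *
print(r.get_state()['tool_pos'])
z=np.load('pics/top0.npz');p0=z['p'];p,d=snap('top','t4');P=pts('top',d)
f,cx,cy,R,t=cal('top')
q=R@np.array([.481,-.125,.084])+t; u,v=f*q[0]/q[2]+cx,f*q[1]/q[2]+cy
circ(P,d,(u,v),.075,.095,name='collar')
a=cv2.resize(p0[225:280,100:160],(480,440),interpolation=3);b=cv2.resize(p[int(v)-25:int(v)+25,int(u)-18:int(u)+18],(317,440),interpolation=3)
cv2.imwrite('pics/c4.png',np.hstack([a,b])[:,:,::-1])
E
```

```text
[0.46107674 0.31643468 0.170348  ]
collar c [ 480.4 -125. ] diam 47.6 n 280 z 84.7 mean [ 480.  -125.1]
```

View pics/c4.png

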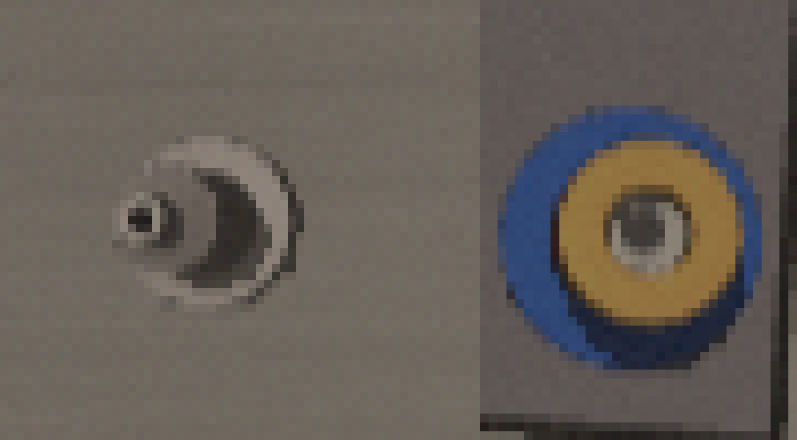

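The collar sits centred on the roller on the blue rest. The nozzle flange centre is at about px (126.2,252.7) and the tip hole at (117.7,252.5).

```bash
python3 - <<'E'
from meas import *
print(ray('top',125.9,252.2,.008),ray('top',117.3,252.1,.068))
E
```

```text
[0.46227014 0.32023559 0.008     ] [0.46126444 0.32107804 0.068     ]
```

Call:
step_arm(increments=[[[0,0,0],[0,0,0]],[[0,0,-1],[0,0,0]],[[0,0,-3],[0,0,0]],[[0,0,-3],[0,0,0]],[[0,0,0],[0,0,0]],[[0,0,0],[0,0,0]],[[0,0,0],[0,0,0]],[[0,0,0],[0,0,0]],[[0,0,0],[0,0,0]],[[0,0,0],[0,0,0]]])

```text
clock: 19.4
tool_pos: [0.4623, 0.3151, 0.1015]
eef_rot: [0.992, 0.13, 0.001, -0.0]
contact_force: [0.2, -0.4, -0.9]
opening: 0.798
finger_force: 0.0
```

Call:
step_arm(increments=[[[0,0.5,0],[0,0,0]],[[0,0,-2],[0,0,0]],[[0,0,-2],[0,0,0]],[[0,0,-2],[0,0,0]],[[0,0,-1.5],[0,0,0]],[[0,0,-0.9],[0,0,0]],[[0,0,0],[0,0,0]],[[0,0,0],[0,0,0]],[[0,0,0],[0,0,0]],[[0,0,0],[0,0,0]]])

```text
clock: 20.4
tool_pos: [0.4625, 0.3202, 0.0175]
eef_rot: [0.992, 0.129, 0.001, -0.0]
contact_force: [0.2, 0.1, -0.5]
opening: 0.8
finger_force: 0.0
```

Call:
step_arm(increments=[[[0,0,0],[0,0,0]],[[0,0,0],[0,0,0]],[[0,0,0],[0,0,0]],[[0,0,0],[0,0,0]],[[0,0,0],[0,0,0]],[[0,0,0],[0,0,0]],[[0,0,0],[0,0,0]],[[0,0,0],[0,0,0]],[[0,0,0],[0,0,0]],[[0,0,0],[0,0,0]]], fingers=0, grip_force=20)

```text
clock: 21.4
tool_pos: [0.462, 0.32, 0.0167]
eef_rot: [0.992, 0.13, 0.0, -0.0]
contact_force: [-0.1, 0.2, 0.1]
opening: 0.356
finger_force: 20.0
```

Call:
step_arm(increments=[[[0,0,2],[0,0,0]],[[0,0,4],[0,0,0]],[[0.7,-3.5,1],[0,0,0]],[[0.7,-4,0],[0,0,0]],[[0.7,-4,0],[0,0,0]],[[0.7,-4,0],[0,0,0]],[[0.6,-3,0],[0,0,0]],[[0.4,-2.1,-1],[0,0,0]],[[0,0,-2],[0,0,0]],[[0,0,0],[0,0,0]]])

```text
clock: 22.4
tool_pos: [0.4989, 0.1125, 0.0552]
eef_rot: [0.992, 0.129, -0.002, 0.001]
contact_force: [-0.7, 0.3, -0.0]
opening: 0.356
finger_force: 20.0
```

Call:
step_arm(increments=[[[0,0,-1],[0,0,0]],[[0,0,-1],[0,0,0]],[[0,0,-0.8],[0,0,0]],[[0,0,0],[0,0,0]],[[0,0,0],[0,0,0]],[[0,0,0],[0,0,0]],[[0,0,0],[0,0,0]],[[0,0,0],[0,0,0]],[[0,0,0],[0,0,0]],[[0,0,0],[0,0,0]]])

```text
clock: 23.4
tool_pos: [0.5001, 0.1139, 0.0289]
eef_rot: [0.992, 0.13, 0.0, 0.0]
contact_force: [-0.4, -0.3, -0.6]
opening: 0.355
finger_force: 20.0
```

Call:
step_arm(increments=[[[0,0,-0.3],[0,0,0]],[[0,0,-0.2],[0,0,0]],[[0,0,0],[0,0,0]],[[0,0,0],[0,0,0]],[[0,0,0],[0,0,0]],[[0,0,0],[0,0,0]],[[0,0,0],[0,0,0]],[[0,0,0],[0,0,0]],[[0,0,0],[0,0,0]],[[0,0,0],[0,0,0]]])

```text
clock: 24.4
tool_pos: [0.5, 0.1139, 0.0237]
eef_rot: [0.992, 0.13, 0.0, 0.0]
contact_force: [-0.9, -0.7, 1.1]
opening: 0.356
finger_force: 20.0
```

Call:
step_arm(increments=[[[0,0,0],[0,0,0]],[[0,0,0],[0,0,0]],[[0,0,0],[0,0,0]],[[0,0,0],[0,0,0]],[[0,0,0],[0,0,0]],[[0,0,1],[0,0,0]],[[0,0,2],[0,0,0]],[[0,0,4],[0,0,0]],[[0,0,5],[0,0,0]],[[0,0,3],[0,0,0]]], fingers=0.75)

```text
clock: 25.4
tool_pos: [0.5008, 0.1141, 0.1774]
eef_rot: [0.992, 0.13, 0.002, -0.0]
contact_force: [1.1, -0.6, -0.7]
opening: 0.755
finger_force: 0.0
```

```bash
python3 - <<'E'
from meas import *
s=r.get_state();print(s['q'],s['tool_pos'])
p,d=snap('top','t5');P=pts('top',d)
f,cx,cy,R,t=cal('top')
circ(P,d,(545*.7,348*.7),.03,.046,name='knob')
E
```

```text
[-0.20098976  0.63838749 -0.18113014  1.96513476  0.20697526  0.55184391
 -1.83458494] [0.50076682 0.11406991 0.17742409]
knob c [ 477.5 -291.1] diam 39.6 n 199 z 38.6 mean [ 477.6 -290.6]
```

Call:
step_arm(increments=[[[-0.2,-4,0],[0,0,7]],[[-0.2,-4,0],[0,0,7]],[[-0.2,-4,0],[0,0,7]],[[-0.2,-4,0],[0,0,7]],[[-0.2,-4,0],[0,0,7]],[[-0.2,-4,0],[0,0,7]],[[-0.2,-4,0],[0,0,7]],[[-0.2,-4,0],[0,0,7]],[[-0.2,-4,0],[0,0,7]],[[-0.4,-4.4,0],[0,0,7]]])

```text
clock: 26.45
tool_pos: [0.4778, -0.2914, 0.1743]
eef_rot: [0.736, 0.677, 0.0, 0.0]
contact_force: [0.8, 0.3, -0.2]
opening: 0.75
finger_force: 0.0
```

```bash
python3 - <<'E'
from meas import *
s=r.get_state();print(s['q'],s['tool_pos'],s['eef_rot'])
E
```

```text
[ 0.83317838  0.75544721 -0.63429923  1.81650958  0.61821389  0.77683155
 -0.21102547] [ 0.47777113 -0.29137831  0.17429443] [7.35967564e-01 6.77016725e-01 1.49332728e-04 2.77714652e-04]
```

Call:
step_arm(increments=[[[0,0,-3],[0,0,0]],[[0,0,-4],[0,0,0]],[[0,0,-3],[0,0,0]],[[0,0,-2],[0,0,0]],[[0,0,-2],[0,0,0]],[[0,0,-1.2],[0,0,0]],[[0,0,-0.6],[0,0,0]],[[0,0,0],[0,0,0]],[[0,0,0],[0,0,0]],[[0,0,0],[0,0,0]]])

```text
clock: 27.45
tool_pos: [0.4786, -0.2904, 0.0167]
eef_rot: [0.738, 0.675, 0.0, 0.001]
contact_force: [-0.4, 0.8, 0.6]
opening: 0.751
finger_force: 0.0
```

Call:
step_arm(increments=[[[0,0,0],[0,0,0]],[[0,0,0],[0,0,0]],[[0,0,0],[0,0,0]],[[0,0,0],[0,0,0]],[[0,0,0],[0,0,0]],[[0,0,0],[0,0,0]],[[0,0,0],[0,0,0]],[[0,0,0],[0,0,0]],[[0,0,0],[0,0,0]],[[0,0,0],[0,0,0]]], fingers=0, grip_force=20)

```text
clock: 28.45
tool_pos: [0.4781, -0.2901, 0.0159]
eef_rot: [0.738, 0.675, 0.0, 0.0]
contact_force: [-0.9, -0.5, 3.7]
opening: 0.443
finger_force: 20.0
```

Call:
step_arm(increments=[[[0,0,2],[0,0,0]],[[0,0,5],[0,0,0]],[[0,0,5],[0,0,0]],[[0,2.5,2],[0,0,0]],[[0.2,4,0],[0,0,0]],[[0.2,4,0],[0,0,0]],[[0.2,4,0],[0,0,0]],[[0.2,4,0],[0,0,0]],[[0.2,4,0],[0,0,0]],[[0.2,4,0],[0,0,0]]])

```text
clock: 29.45
tool_pos: [0.4894, -0.0236, 0.1553]
eef_rot: [0.738, 0.675, -0.0, -0.0]
contact_force: [0.3, 0.7, -1.7]
opening: 0.443
finger_force: 20.0
```

Call:
step_arm(increments=[[[0,2,0],[0,0,0]],[[0,0,-3],[0,0,0]],[[0,0,-3],[0,0,0]],[[0,0,-3],[0,0,0]],[[0,0,-2],[0,0,0]],[[0,0,-1],[0,0,0]],[[0,0,0],[0,0,0]],[[0,0,0],[0,0,0]],[[0,0,0],[0,0,0]],[[0,0,0],[0,0,0]]])

```text
clock: 30.45
tool_pos: [0.4906, -0.0052, 0.0366]
eef_rot: [0.738, 0.675, 0.001, 0.0]
contact_force: [-0.8, -0.1, -1.4]
opening: 0.443
finger_force: 20.0
```

Call:
step_arm(increments=[[[0,0,-1],[0,0,0]],[[0,0,-0.5],[0,0,0]],[[0,0,-0.1],[0,0,0]],[[0,0,0],[0,0,0]],[[0,0,0],[0,0,0]],[[0,0,0],[0,0,0]],[[0,0,0],[0,0,0]],[[0,0,0],[0,0,0]],[[0,0,0],[0,0,0]],[[0,0,0],[0,0,0]]])

```text
clock: 31.45
tool_pos: [0.49, -0.0051, 0.0198]
eef_rot: [0.738, 0.675, 0.0, 0.0]
contact_force: [0.4, 0.8, -1.0]
opening: 0.447
finger_force: 20.0
```

Call:
step_arm(increments=[[[0,0,-0.1],[0,0,0]],[[0,0,0],[0,0,0]],[[0,0,0],[0,0,0]],[[0,0,0],[0,0,0]],[[0,0,0],[0,0,0]],[[0,0,0],[0,0,0]],[[0,0,0],[0,0,0]],[[0,0,0],[0,0,0]],[[0,0,0],[0,0,0]],[[0,0,0],[0,0,0]]])

```text
clock: 32.45
tool_pos: [0.4901, -0.0051, 0.0189]
eef_rot: [0.738, 0.675, 0.0, 0.0]
contact_force: [-0.2, 0.1, 5.5]
opening: 0.448
finger_force: 20.0
```

Call:
step_arm(increments=[[[0,0,0],[0,0,0]],[[0,0,0],[0,0,0]],[[0,0,0],[0,0,0]],[[0,0,0],[0,0,0]],[[0,0,0],[0,0,0]],[[0,0,1],[0,0,0]],[[0,0,2],[0,0,0]],[[0,0,4],[0,0,0]],[[0,0,5],[0,0,0]],[[0,0,4],[0,0,0]]], fingers=0.85)

```text
clock: 33.45
tool_pos: [0.4898, -0.005, 0.1809]
eef_rot: [0.738, 0.675, 0.0, -0.0]
contact_force: [0.2, -0.6, -0.8]
opening: 0.851
finger_force: 0.0
```

Call:
step_arm(increments=[[[-1.3,3,0],[0,0,-7]],[[-1.3,3,0],[0,0,-7]],[[-1.3,3,0],[0,0,-7]],[[-1.3,3,0],[0,0,-7]],[[-1.3,3,0],[0,0,-7]],[[-1.3,3,0],[0,0,-7]],[[-1.3,3,0],[0,0,-7]],[[-1.3,3,0],[0,0,-7]],[[-1.3,3,0],[0,0,-7]],[[-1.5,3.3,0],[0,0,-7]]])

```text
clock: 34.45
tool_pos: [0.3574, 0.2986, 0.1787]
eef_rot: [0.992, 0.127, -0.0, 0.0]
contact_force: [-0.3, 0.5, 0.1]
opening: 0.853
finger_force: 0.0
```

```bash
python3 - <<'E'
from meas import *
s=r.get_state();print(s['q'],s['tool_pos'],s['eef_rot'])
p,d=snap('top','t6');P=pts('top',d)
f,cx,cy,R,t=cal('top')
for n,X,a,b in (('knob',(.490,-.006,.041),.034,.05),('collar',(.4805,-.125,.084),.078,.095),('nozzle',(.4998,.1138,.074),.066,.08),('cap',(.358,.298,.028),.02,.036),('jar',(.359,-.294,.062),.055,.075),('bottle',(.787,-.03,.12),.1,.14)):
    q=R@np.array(X)+t; circ(P,d,(f*q[0]/q[2]+cx,f*q[1]/q[2]+cy),a,b,name=n)
cv2.imwrite('pics/c6.png',cv2.resize(p[180:280,180:340],(800,500),interpolation=3)[:,:,::-1])
E
```

```text
[-0.69628948  0.59066249 -0.15378632  2.09606025  0.19120982  0.46812432
 -2.31221229] [0.35744657 0.29857632 0.17871307] [ 9.91945512e-01  1.26664953e-01 -1.34835559e-05  3.01618091e-04]
knob c [488.8  -6.9] diam 38.9 n 191 z 41.5 mean [488.9  -6.8]
collar c [ 480.4 -125.4] diam 47.3 n 276 z 84.8 mean [ 480.2 -125.4]
nozzle c [501.1 112.5] diam 14.6 n 35 z 75.3 mean [501.1 112.8]
cap c [362.5 276.4] diam 21.5 n 12 z 25.1 mean [363.4 275.6]
jar c [ 359.2 -294.8] diam 41.4 n 275 z 62.7 mean [ 359.  -294.1]
bottle c [787.  -30.7] diam 25.2 n 114 z 119.7 mean [785.6 -30.5]
```

View pics/c6.png

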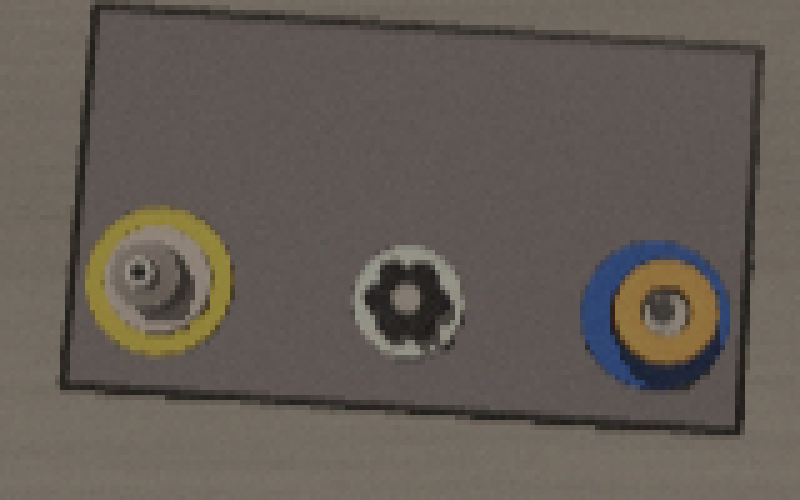

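All four placed parts look upright: nozzle flange (159,279) in the yellow rest (160,280), knob (407,300), and collar on roller (665,312). Jar and bottle haven't moved. Now the cap.

Call:
step_arm(increments=[[[0,0,-3],[0,0,0]],[[0,0,-4],[0,0,0]],[[0,0,-3],[0,0,0]],[[0,0,-3],[0,0,0]],[[0,0,-2],[0,0,0]],[[0,0,-1.2],[0,0,0]],[[0,0,-0.8],[0,0,0]],[[0,0,0],[0,0,0]],[[0,0,0],[0,0,0]],[[0,0,0],[0,0,0]]])

```text
clock: 35.5
tool_pos: [0.3595, 0.2991, 0.0106]
eef_rot: [0.992, 0.129, -0.001, 0.0]
contact_force: [0.8, -0.1, 0.7]
opening: 0.849
finger_force: 0.0
```

Call:
step_arm(increments=[[[0,0,-0.1],[0,0,0]],[[0,0,0],[0,0,0]],[[0,0,0],[0,0,0]],[[0,0,0],[0,0,0]],[[0,0,0],[0,0,0]],[[0,0,0],[0,0,0]],[[0,0,0],[0,0,0]],[[0,0,0],[0,0,0]],[[0,0,0],[0,0,0]],[[0,0,0],[0,0,0]]], fingers=0, grip_force=20)

```text
clock: 36.5
tool_pos: [0.3594, 0.2991, 0.0093]
eef_rot: [0.992, 0.13, -0.001, 0.001]
contact_force: [0.2, 0.3, 6.1]
opening: 0.562
finger_force: 20.0
```

Call:
step_arm(increments=[[[0,0,2],[0,0,0]],[[0,0,5],[0,0,0]],[[1,0,5],[0,0,0]],[[3,-2,2],[0,0,0]],[[3,-3,0],[0,0,0]],[[3,-4,0],[0,0,0]],[[3,-4,0],[0,0,0]],[[3,-4,0],[0,0,0]],[[3,-4,0],[0,0,0]],[[2,-4,0],[0,0,0]]])

```text
clock: 37.5
tool_pos: [0.5706, 0.0467, 0.1477]
eef_rot: [0.992, 0.129, -0.001, 0.001]
contact_force: [0.5, 0.7, -0.1]
opening: 0.563
finger_force: 20.0
```

Call:
step_arm(increments=[[[1.1,-3.3,0],[0,0,0]],[[1,-3,0],[0,0,0]],[[0,0,-3],[0,0,0]],[[0,0,-4],[0,0,0]],[[0,0,-3],[0,0,0]],[[0,0,-1],[0,0,0]],[[0,0,0],[0,0,0]],[[0,0,0],[0,0,0]],[[0,0,0],[0,0,0]],[[0,0,0],[0,0,0]]])

```text
clock: 38.5
tool_pos: [0.591, -0.014, 0.0394]
eef_rot: [0.992, 0.13, -0.0, 0.001]
contact_force: [0.3, -0.5, -0.8]
opening: 0.558
finger_force: 20.0
```

Call:
step_arm(increments=[[[0,0,-1],[0,0,0]],[[0,0,-0.9],[0,0,0]],[[0,0,-0.5],[0,0,0]],[[0,0,0],[0,0,0]],[[0,0,0],[0,0,0]],[[0,0,0],[0,0,0]],[[0,0,0],[0,0,0]],[[0,0,0],[0,0,0]],[[0,0,0],[0,0,0]],[[0,0,0],[0,0,0]]])

```text
clock: 39.5
tool_pos: [0.5901, -0.0141, 0.0141]
eef_rot: [0.992, 0.13, -0.001, 0.001]
contact_force: [0.7, 0.2, -1.6]
opening: 0.557
finger_force: 20.0
```

```bash
python3 - <<'E'
from h import *
q,_=snap('scene','s7')
cv2.imwrite('pics/c7.png',cv2.resize(q[160:280,210:370],(800,600),interpolation=3)[:,:,::-1])
s=r.get_state();print(s['tool_pos'],s['contact_force'])
E
```

```text
[ 0.59008977 -0.01408251  0.01405663] [-1.06486651 -0.23211329 -1.07230415]
```

View pics/c7.png

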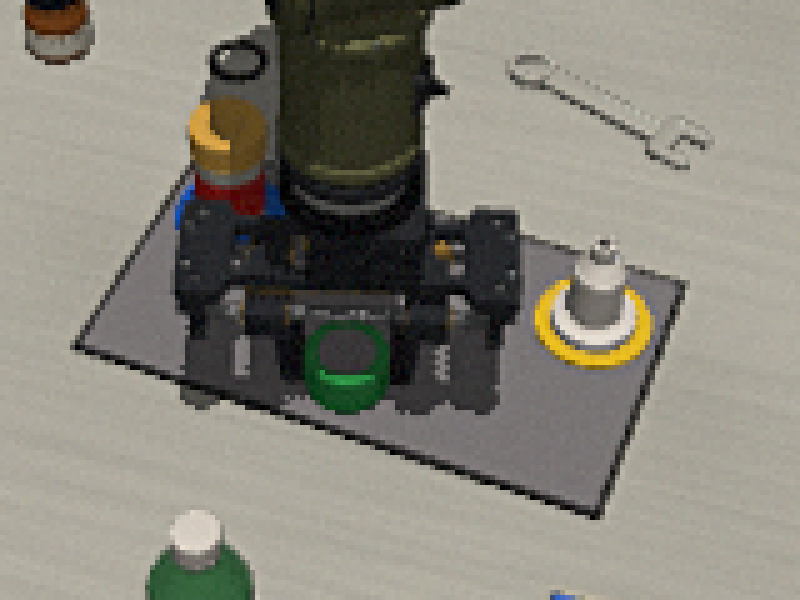

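The cap (347,370) is held level just above the mat behind the knob, and the other parts stand clear. I'll lower it the last 1–2 mm and release.

Call:
step_arm(increments=[[[0,0,-0.1],[0,0,0]],[[0,0,-0.1],[0,0,0]],[[0,0,0],[0,0,0]],[[0,0,0],[0,0,0]],[[0,0,0],[0,0,0]],[[0,0,0],[0,0,0]],[[0,0,0],[0,0,0]],[[0,0,0],[0,0,0]],[[0,0,0],[0,0,0]],[[0,0,0],[0,0,0]]])

```text
clock: 40.55
tool_pos: [0.5901, -0.014, 0.0123]
eef_rot: [0.992, 0.13, -0.001, 0.001]
contact_force: [-1.5, -0.0, 5.3]
opening: 0.562
finger_force: 20.0
```

Call:
step_arm(increments=[[[0,0,0],[0,0,0]],[[0,0,0],[0,0,0]],[[0,0,0],[0,0,0]],[[0,0,0],[0,0,0]],[[0,0,0],[0,0,0]],[[0,0,1],[0,0,0]],[[0,0,2],[0,0,0]],[[0,0,4],[0,0,0]],[[0,0,5],[0,0,0]],[[0,0,5],[0,0,0]]], fingers=0.85)

```text
clock: 41.55
tool_pos: [0.5895, -0.0141, 0.1842]
eef_rot: [0.992, 0.13, -0.002, 0.001]
contact_force: [1.7, -0.0, -0.3]
opening: 0.848
finger_force: 0.0
```

Call:
step_arm(increments=[[[0,4,0],[0,0,0]],[[0,4,0],[0,0,0]],[[0,4,0],[0,0,0]],[[0,4,0],[0,0,0]],[[0,4,0],[0,0,0]],[[0,4,0],[0,0,0]],[[0,4,0],[0,0,0]],[[0,4,0],[0,0,0]],[[0,0,0],[0,0,0]],[[0,0,0],[0,0,0]]])

```text
clock: 42.55
tool_pos: [0.5894, 0.3069, 0.1824]
eef_rot: [0.991, 0.131, -0.001, 0.001]
contact_force: [-0.5, -0.5, -0.7]
opening: 0.848
finger_force: 0.0
```

```bash
python3 - <<'E'
from meas import *
p,d=snap('top','t8');P=pts('top',d)
f,cx,cy,R,t=cal('top')
for n,X,a,b in (('knob',(.490,-.006,.041),.034,.05),('collar',(.4805,-.125,.084),.078,.095),('nozzle',(.4998,.1138,.074),.066,.08),('cap',(.589,-.014,.031),.024,.04),('jar',(.359,-.294,.062),.055,.075),('bottle',(.787,-.03,.12),.1,.14)):
    q=R@np.array(X)+t; circ(P,d,(f*q[0]/q[2]+cx,f*q[1]/q[2]+cy),a,b,name=n)
cv2.imwrite('pics/c8.png',cv2.resize(p[160:280,180:340],(800,600),interpolation=3)[:,:,::-1])
E
```

```text
knob c [488.9  -6.7] diam 38.8 n 190 z 41.9 mean [489.   -6.8]
collar c [ 480.7 -125.2] diam 47.5 n 277 z 84.6 mean [ 480.2 -125.4]
nozzle c [501.8 112.9] diam 14.1 n 32 z 76.2 mean [501.4 113.2]
cap c [588.9 -14.5] diam 49.8 n 342 z 31.4 mean [588.5 -14.6]
jar c [ 359.  -294.6] diam 41.2 n 276 z 62.9 mean [ 359.  -294.1]
bottle c [786.8 -30.6] diam 26.1 n 116 z 119.8 mean [785.4 -30.5]
```

View pics/c8.png

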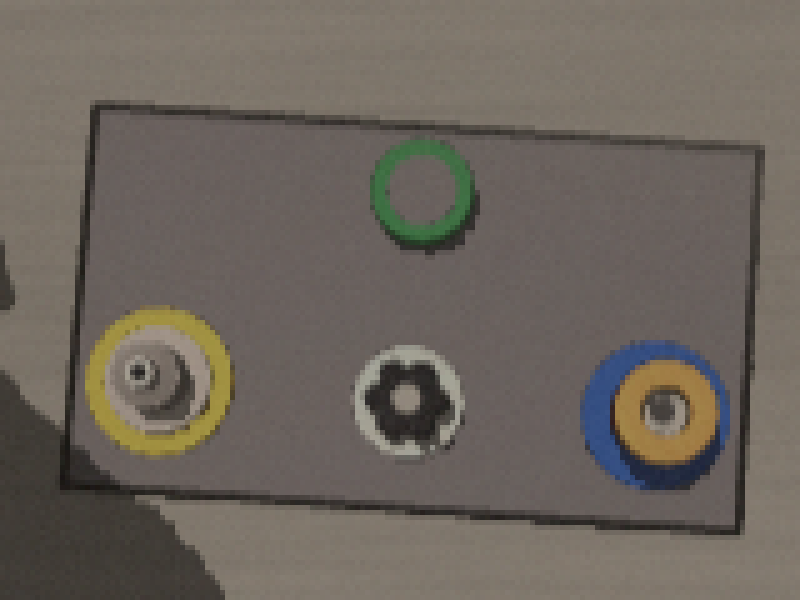

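The cap (422,190) stands behind the knob (408,402), measured 100 mm apart and square to the row. Everything is upright and released, so I'm handing in.

```bash
python3 -c "
from plant import r
print(r.finish_job())"
```

```text
the job is handed in; nothing more can be done
None
```

The job is handed in at about 43 s: all five parts are upright and released, each within about 2 mm of its place in the last camera check, and the jar and bottle haven't moved.

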